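Rank the chip stacks along the dealer's row

TASK

Line up the four wrapped stacks of poker chips on the four suit marks of the red strip, one centred on each mark, in order of height: the tallest on the mark next to the white button, then ever shorter towards the blue button, whatever the suits. Leave them all standing upright and let go of them, and do not knock any stack over on the way.

Things in the scene. Friction and masses are not known exactly. Their poses are not given: they have to be found in the camera images.
- stack_black: loose upright stack of 20 black poker chips wrapped into one rigid round piece, 39 mm in diameter and 66 mm high, about 200 g; standing on the table at the start. Origin at the centre of its underside, z up along its axis; it is round, so its yaw does not matter
- stack_green: loose upright stack of 16 green poker chips wrapped into one rigid round piece, 39 mm in diameter and 53 mm high, about 160 g; standing on the table at the start. Origin at the centre of its underside, z up along its axis; it is round, so its yaw does not matter
- stack_orange: loose upright stack of 12 orange poker chips wrapped into one rigid round piece, 39 mm in diameter and 40 mm high, about 120 g; standing on the table at the start. Origin at the centre of its underside, z up along its axis; it is round, so its yaw does not matter
- stack_purple: loose upright stack of 8 purple poker chips wrapped into one rigid round piece, 39 mm in diameter and 26 mm high, about 80 g; standing on the table at the start. Origin at the centre of its underside, z up along its axis; it is round, so its yaw does not matter
- mark_club: fixed flat round cream mark, 52 mm in diameter, printed with a black club, on the red strip (100 mm x 520 mm, 6 mm thick). Origin at the centre of its underside; its top face, on which a stack stands, is 2 mm above that (8 mm above the table). The four marks lie in one straight row, 85 mm from centre to centre; which suit lies where in the row changes, and the suits have no bearing on the order
- mark_diamond: fixed flat round cream mark, 52 mm in diameter, printed with a red diamond, on the red strip (100 mm x 520 mm, 6 mm thick). Origin at the centre of its underside; its top face, on which a stack stands, is 2 mm above that (8 mm above the table). The four marks lie in one straight row, 85 mm from centre to centre; which suit lies where in the row changes, and the suits have no bearing on the order
- mark_heart: fixed flat round cream mark, 52 mm in diameter, printed with a red heart, on the red strip (100 mm x 520 mm, 6 mm thick). Origin at the centre of its underside; its top face, on which a stack stands, is 2 mm above that (8 mm above the table). The four marks lie in one straight row, 85 mm from centre to centre; which suit lies where in the row changes, and the suits have no bearing on the order
- mark_spade: fixed flat round cream mark, 52 mm in diameter, printed with a black spade, on the red strip (100 mm x 520 mm, 6 mm thick). Origin at the centre of its underside; its top face, on which a stack stands, is 2 mm above that (8 mm above the table). The four marks lie in one straight row, 85 mm from centre to centre; which suit lies where in the row changes, and the suits have no bearing on the order
- dealer_button: fixed plain white round button, 52 mm in diameter and 12 mm thick (top 18 mm above the table), at one end of the row of marks, 85 mm from the centre of the nearest mark, in line with the row; the tallest stack goes on the mark next to it. Origin at the centre of its underside
- blind_button: fixed plain blue round button, 52 mm in diameter and 12 mm thick (top 18 mm above the table), at one end of the row of marks, 85 mm from the centre of the nearest mark, in line with the row; the shortest stack goes on the mark next to it. Origin at the centre of its underside
Things that resemble listed ones, but are neither listed nor needed, are in the scene too. What is shaped like the stack_green but pink is not meant. Several things have the shape of the stack_orange; the one meant has the colours described above.

How it is judged (in metres and radians):
At the end, for the whole second after the job is handed in: Counted from the white button, the marks carry the black (66 mm), green (53 mm), orange (40 mm) and purple (26 mm) stacks, each within 12 mm of its mark's centre, standing on the mark, upright within 0.1 rad, released and at rest (horizontal distance between stack_black and dealer_button between 0.051 and 0.119 m and (horizontal distance between stack_black and mark_club below 0.012 m or horizontal distance between stack_black and mark_diamond below 0.012 m or horizontal distance between stack_black and mark_heart below 0.012 m or horizontal distance between stack_black and mark_spade below 0.012 m) and height (world z) of stack_black between 0.004 and 0.013 m and angle between each of stack_black, stack_green, stack_orange, stack_purple's own z axis and vertical below 0.1 rad and linear speed of each of stack_black, stack_green, stack_orange, stack_purple below 0.02 m/s and angular speed of each of stack_black, stack_green, stack_orange, stack_purple below 0.2 rad/s and horizontal distance between stack_green and dealer_button between 0.136 and 0.204 m and (horizontal distance between stack_green and mark_club below 0.012 m or horizontal distance between stack_green and mark_diamond below 0.012 m or horizontal distance between stack_green and mark_heart below 0.012 m or horizontal distance between stack_green and mark_spade below 0.012 m) and height (world z) of stack_green between 0.004 and 0.013 m and horizontal distance between stack_orange and dealer_button between 0.221 and 0.289 m and (horizontal distance between stack_orange and mark_club below 0.012 m or horizontal distance between stack_orange and mark_diamond below 0.012 m or horizontal distance between stack_orange and mark_heart below 0.012 m or horizontal distance between stack_orange and mark_spade below 0.012 m) and height (world z) of stack_orange between 0.004 and 0.013 m and horizontal distance between stack_purple and dealer_button between 0.306 and 0.374 m and (horizontal distance between stack_purple and mark_club below 0.012 m or horizontal distance between stack_purple and mark_diamond below 0.012 m or horizontal distance between stack_purple and mark_heart below 0.012 m or horizontal distance between stack_purple and mark_spade below 0.012 m) and height (world z) of stack_purple between 0.004 and 0.013 m); the robot touches nothing.
It fails at once if the black stack is knocked over (tilted beyond 0.7 rad) (angle between stack_black's own z axis and vertical above 0.7 rad).
It fails at once if the green stack is knocked over (tilted beyond 0.7 rad) (angle between stack_green's own z axis and vertical above 0.7 rad).
It fails at once if the orange stack is knocked over (tilted beyond 0.7 rad) (angle between stack_orange's own z axis and vertical above 0.7 rad).
It fails at once if the purple stack is knocked over (tilted beyond 0.7 rad) (angle between stack_purple's own z axis and vertical above 0.7 rad).
It also fails if it takes over 109 s, if anything falls off the work surface, if the arm or the gripper's body presses on something with over 40 N, if the wrist force passes 120 N, or if a joint passes its speed limit or range.

ROBOT

A 6-joint arm with a two-finger parallel gripper is mounted at the origin on the work surface. World frame = base frame: x ahead of the robot, y to its left, z up, the work surface at z = 0. Lengths are in mm, angles in rad, forces in N, time in s.
With the tool pointing down it reaches from about 400 to 925 mm from the base axis. Payload 12.5 kg.
Tool frame: the origin (TCP) lies at the very end of the fingers, on their centre line; the grasp point (between the pads) lies 19 mm behind it; z points along the fingers, y is the line along which they close (so a half turn about z gives the same grasp; the last joint's range is limited). The gripper opens to 95 mm and grips with 3 to 60 N. Pads are 20 mm wide; open, the fingers measure 119 mm over their backs; the gripper's body (75 mm by 180 mm) begins 59 mm behind the grasp point.
Start: joints at [-1.36, 0.491, 1.559, -0, 1.092, -0.106], TCP at [194.728, -593.909, 214.661] pointing down, gripper open.
Joint ranges: [-3.1, 3.1], [-0.84, 2.19], [0.05, 2.79], [-1.13, 4.28], [0.06, 2.93], [-2.69, 2.69]. Speed limits (rad/s): [2.22, 2.22, 2.79, 3.14, 3.14, 3.14].

INTERFACE

Orientations are given as [roll, pitch, yaw] about the fixed x, y, z axes, in that order (R = Rz(yaw) Ry(pitch) Rx(roll)).
In Python, from cell import * gives the robot as it stands.
- The arm moves only by the tool step_arm, never from a script. Its argument "plan" is a list of rows, each an object of numbers: "x", "y", "z": the shift along the tool's x, y, z in units of 25 mm (1.0 is 25 mm); "rx", "ry", "rz": the turn, a rotation vector about the tool's x, y, z in units of 0.1 rad (1.0 is 0.1 rad). In form: [{"x": .., "y": .., "z": .., "rx": .., "ry": .., "rz": ..}, ...]. A call has exactly 10 rows; each row shifts and turns the commanded pose from where the row before left it, along the tool's axes as they then stand; what a row does not reach is not made up. A row lasts 1/12 s, in which the tool goes at most 41.7 mm and 7.16 degrees, less where a joint would pass 70% of its speed; a pose out of reach is approached as far as the arm can. A call with a number of a shift or a turn outside -1 to 1 is refused whole. A call with a gripper value outside its range is refused whole. "jaw" is the closure, from -1 (fully open) to 1 (shut), so that 0 is half open, set as the call begins (left out, the last holds). The fingers move at their own pace and stop on an object; the grip force is fixed at half the most. Time passes only in rows, so rows that do not move let the fingers close, or fill a call up. It gives the time, the measured TCP pose, the force, the opening and the grip force at its end, in the units of the state.
- state(): the state, without advancing time (a new reading comes with each control period).
- read_camera(name): name is "scene" or "top"; returns a dict with "image" (384x512x3 uint8, red, green, blue), "depth" (384x512 float32, mm along the optical axis (not along the pixel's ray), 0 where there is no reading), "vfov" (degrees; the focal length in pixels is half the picture's height over the tangent of half this angle, whatever the lens; pixels are square), "cx", "cy" (the principal point, pixels), "k1" (the pictures are not rectified: a ray, as slopes to the right and down, at radius r is drawn at 1 + k1 r^2 times it, then the intrinsics apply), "R" (3x3) and "t" (3): a world point X has camera coordinates R X + t. Camera axes: x right, y down, z forward; pixel columns grow to the right and rows downward; lengths in mm; the calibration is good to about 2 mm. A picture is of the moment at which its call begins.
- job_done(): hands the job in; it is judged then, once.
The state is a dict: "t": time; "joints": joint angles; "qvel": joint speeds; "tau": joint torques, N m; "eef_pos": TCP position; "tcp_rot": TCP orientation; "ft_force": force on the tool from outside, world axes, zero at the start; "moment": the same for the moment, N m; "opening": opening from 0.0 (shut) to 1.0 (fully open); "grip_force": force on a finger pad.
Only numpy, scipy, OpenCV 4.12 (cv2) and the standard library are available. Lean on these libraries where they do the work, as an engineer would, in place of code of your own. Each camera call takes 0.05 s, during which the arm holds its last target. There are 200 camera calls.

## Working session

There is one attempt and no reset: what is moved stays moved. The work goes in short steps, Python scripts to look and compute and a tool call to move; the robot and the scene stay as the last step left them, time stands still between calls to the robot, and variables do not carry over. Pictures are saved under pics/ and viewed, at most 14 in all, crops included, and the job is handed in when it is done.

Besides the shell and the picture viewer there is one more tool, called after ">>>" by a JSON object that holds its "op" and its "data", one argument or row to a line. step_arm: Moves the arm, as the interface text tells. Shifts and turns lie within -1 to 1; 1 stands for 25 mm of shift or 0.1 rad of turn. Its arguments: {"type":"object","properties":{"plan":{"type":"array","items":{"type":"object","properties":{"x":{"type":"number"},"y":{"type":"number"},"z":{"type":"number"},"rx":{"type":"number"},"ry":{"type":"number"},"rz":{"type":"number"}}}},"jaw":{"type":"number"}},"required":["plan"]}

```bash
mkdir -p pics
cat > h.py <<'E'
from cell import *
import numpy as np, cv2
def pts(c):
    h,w=c["depth"].shape; f=h/2/np.tan(np.radians(c["vfov"])/2)
    K=np.array([[f,0,c["cx"]],[0,f,c["cy"]],[0,0,1.]])
    uv=np.stack(np.meshgrid(np.arange(w),np.arange(h)),-1).reshape(-1,1,2).astype(float)
    n=cv2.undistortPoints(uv,K,np.array([c["k1"],0,0,0,0.])).reshape(h,w,2)
    d=c["depth"].astype(float)
    P=np.dstack([n[...,0]*d,n[...,1]*d,d])-np.array(c["t"]).ravel()
    return P@np.array(c["R"])
def save(c,name): cv2.imwrite("pics/"+name,c["image"][:,:,::-1])
E
python3 - <<'E'
from h import *
s=state();print({k:np.round(s[k],3).tolist() for k in s})
for n in("top","scene"):
    c=read_camera(n);save(c,n+"0.png");np.savez(n+"0.npz",P=pts(c),im=c["image"],d=c["depth"]);print(n,c["vfov"],c["k1"],np.round(c["t"]),np.round(c["R"],2).tolist())
E
```

```text
{'t': 0.0, 'joints': [-1.36, 0.492, 1.559, -0.0, 1.092, -0.106], 'qvel': [0.002, -0.002, -0.0, 0.001, -0.0, 0.001], 'tau': [0.002, -61.264, -25.817, 0.069, 0.048, -0.0], 'eef_pos': [194.665, -593.646, 214.045], 'tcp_rot': [-3.14, -0.0, 0.317], 'ft_force': [0.222, 0.487, -0.404], 'moment': [-0.039, 0.004, 0.014], 'grip_force': 0.0, 'opening': 0.998}
top 48.147447156547756 -0.08720972549431345 [ 19. 537. 841.] [[-0.01, -1.0, -0.0], [-1.0, 0.01, -0.08], [0.08, 0.0, -1.0]]
scene 51.12365504543124 -0.037235730521322855 [ 292. -280. 1268.] [[-0.58, 0.81, 0.02], [0.59, 0.44, -0.68], [-0.56, -0.39, -0.73]]
```

View pics/top0.png

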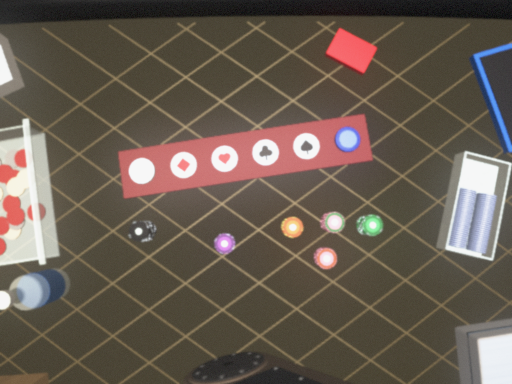

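View pics/scene0.png

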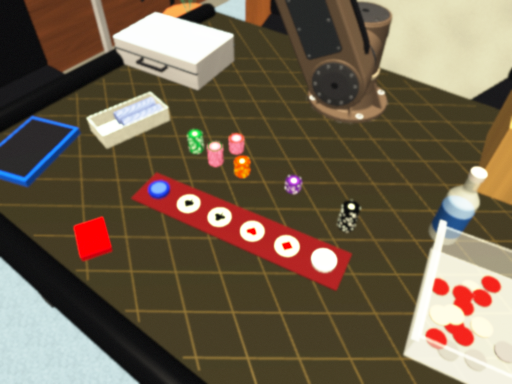

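Top view: white button (142,171), then marks at (183,165), (224,158), (265,152), (306,146), and the blue button at (347,139). The stacks are black (142,230), purple (224,243), orange (292,227) and green (371,225). The pink distractors sit at (333,222) and (326,258). I'll measure all of these now.

```bash
cat > m.py <<'E'
from h import *
def stacks(P,px):
    out={}
    for n,(u,v) in px.items():
        w=P[v-22:v+23,u-22:u+23].reshape(-1,3); H=np.array(P[v-22:v+23,u-22:u+23]).reshape(-1,3)
        r=w[(w[:,2]>12)&(w[:,2]<90)]
        zt=np.percentile(r[:,2],90)if len(r) else 0
        t=r[abs(r[:,2]-zt)<5]
        (c,rad)=cv2.minEnclosingCircle(t[:,:2].astype(np.float32)); out[n]=(np.round(c,1),round(rad,1),round(zt,1),len(t),np.round(t.mean(0),1))
    return out
E
python3 - <<'E'
from m import *
z=np.load("top0.npz");P=z["P"];im=z["im"].astype(int)
for k,v in stacks(P,dict(black=(142,230),purple=(224,243),orange=(292,227),pinkA=(333,222),green=(371,225),pinkB=(326,258))).items():print(k,v)
for n,(u,v) in dict(white=(142,171),d=(183,165),h=(224,158),c=(265,152),s=(306,146),blue=(347,139)).items():
    sl=(slice(v-18,v+19),slice(u-18,u+19)); I=im[sl]
    m=(I.min(-1)>120) if n!="blue" else (I[...,2]>I[...,0]+30)
    cn,_=cv2.findContours(m.astype(np.uint8),cv2.RETR_EXTERNAL,cv2.CHAIN_APPROX_NONE)
    q=max(cn,key=cv2.contourArea)[:,0]; pw=P[sl][q[:,1],q[:,0]]
    (e,ax,_)=cv2.fitEllipse(pw[:,:2].astype(np.float32)); print(n,np.round(e,1),np.round(ax,1),round(np.median(pw[:,2]),1))
E
```

```text
black (array([457.3, 228.8]), 19.7, np.float64(66.4), 327, array([457.4, 227.9,  65.1]))
purple (array([431.2,  67.3]), 19.7, np.float64(27.6), 303, array([431.2,  67.2,  25.8]))
orange (array([462.9, -64.7]), 19.5, np.float64(40.9), 285, array([462.6, -65.7,  39.1]))
pinkA (array([ 471.2, -145.5]), 19.8, np.float64(53.7), 325, array([ 471.3, -145.2,   52.1]))
green (array([ 464.7, -219.8]), 19.9, np.float64(54.0), 306, array([ 464.8, -219.3,   52.3]))
pinkB (array([ 400.7, -131. ]), 19.8, np.float64(40.6), 321, array([ 400.6, -130.6,   38.9]))
white [539.4 160.2] [ 69.  256.2] 5.8
d [572.3 129.2] [ 52.6 209.3] 5.4
h [602.6  66.1] [57.3 66.6] 5.3
c [614.  -13.4] [57.4 69.1] 5.4
s [ 627.9 -100.1] [58.  59.2] 5.5
blue [ 639.8 -183.5] [49.3 49.7] 16.6
```

Run:
```python
from m import *
z=np.load("top0.npz");P=z["P"];im=z["im"].astype(int)
for n,(u,v) in dict(white=(142,171),d=(183,165),h=(224,158),c=(265,152),s=(306,146),blue=(347,139)).items():
    w=P[v-18:v+19,u-18:u+19].reshape(-1,3);I=im[v-18:v+19,u-18:u+19].reshape(-1,3)
    if n in("white","blue"): t=w[(w[:,2]>12)&(w[:,2]<25)]
    else:
        r=np.linalg.norm(w[:,:2]-np.median(w[:,:2],0),axis=1); t=w[(I[:,1]>85)&(r<36)&(w[:,2]>4)]
    c,rad=cv2.minEnclosingCircle(t[:,:2].astype(np.float32)); print(n,np.round(c,1),round(rad,1),len(t),np.round(t.mean(0),1))
```

```text
white [579.2 236.5] 26.3 520 [579.  235.9  17.4]
d [590.3 152.6] 35.9 861 [589.9 152.1   6.9]
h [604.   68.5] 35.9 869 [603.9  68.3   6.8]
c [615.5 -15.7] 35.9 848 [615.6 -15.6   6.8]
s [627.3 -99.8] 36.0 865 [627.4 -99.9   6.9]
blue [ 640.2 -183.6] 26.3 500 [ 640.  -183.1   17.6]
```

>>> {"op": "step_arm", "data": {
  "plan": [
    {"rz": 0.8},
    {"rz": 0.8},
    {"rz": 0.8},
    {"rz": 0.77},
    {"x": 1,"y": -1},
    {"x": 1,"y": -1},
    {"x": 1,"y": -1},
    {"x": 1,"y": -1},
    {"x": 1,"y": -1},
    {"x": 1,"y": -1}
  ],
  "jaw": -0.35
}}

```text
schema error: expected keys x, y, z, rx, ry, rz
```

>>> {"op": "step_arm", "data": {
  "plan": [
    {"x": 0,"y": 0,"z": 0,"rx": 0,"ry": 0,"rz": 0.8},
    {"x": 0,"y": 0,"z": 0,"rx": 0,"ry": 0,"rz": 0.8},
    {"x": 0,"y": 0,"z": 0,"rx": 0,"ry": 0,"rz": 0.8},
    {"x": 0,"y": 0,"z": 0,"rx": 0,"ry": 0,"rz": 0.77},
    {"x": 1,"y": -1,"z": 0,"rx": 0,"ry": 0,"rz": 0},
    {"x": 1,"y": -1,"z": 0,"rx": 0,"ry": 0,"rz": 0},
    {"x": 1,"y": -1,"z": 0,"rx": 0,"ry": 0,"rz": 0},
    {"x": 1,"y": -1,"z": 0,"rx": 0,"ry": 0,"rz": 0},
    {"x": 1,"y": -1,"z": 0,"rx": 0,"ry": 0,"rz": 0},
    {"x": 1,"y": -1,"z": 0,"rx": 0,"ry": 0,"rz": 0}
  ],
  "jaw": -0.35
}}

```text
t: 0.93
eef_pos: [345.6, -442.5, 214.5]
tcp_rot: [-3.141, 0.0, -0.0]
ft_force: [1.5, 0.5, -0.3]
opening: 0.676
grip_force: 0.0
```

>>> {"op": "step_arm", "data": {
  "plan": [
    {"x": 0.53,"y": -0.99,"z": 0.45,"rx": 0,"ry": 0,"rz": 0},
    {"x": 0.53,"y": -0.99,"z": 0.45,"rx": 0,"ry": 0,"rz": 0},
    {"x": 0.53,"y": -0.99,"z": 0.45,"rx": 0,"ry": 0,"rz": 0},
    {"x": 0.53,"y": -0.99,"z": 0.45,"rx": 0,"ry": 0,"rz": 0},
    {"x": 0.53,"y": -0.99,"z": 0.45,"rx": 0,"ry": 0,"rz": 0},
    {"x": 0.53,"y": -0.99,"z": 0.45,"rx": 0,"ry": 0,"rz": 0},
    {"x": 0.53,"y": -0.99,"z": 0.45,"rx": 0,"ry": 0,"rz": 0},
    {"x": 0.53,"y": -0.99,"z": 0.45,"rx": 0,"ry": 0,"rz": 0},
    {"x": 0.53,"y": -0.99,"z": 0.45,"rx": 0,"ry": 0,"rz": 0},
    {"x": 0,"y": 0,"z": 0,"rx": 0,"ry": 0,"rz": 0}
  ]
}}

```text
t: 1.77
eef_pos: [464.6, -217.4, 111.5]
tcp_rot: [-3.139, 0.003, 0.003]
ft_force: [0.4, -0.8, -0.8]
opening: 0.673
grip_force: 0.0
```

>>> {"op": "step_arm", "data": {
  "plan": [
    {"x": 0,"y": 0.08,"z": 0.2,"rx": 0,"ry": 0,"rz": 0},
    {"x": 0,"y": 0,"z": 0.5,"rx": 0,"ry": 0,"rz": 0},
    {"x": 0,"y": 0,"z": 0.5,"rx": 0,"ry": 0,"rz": 0},
    {"x": 0,"y": 0,"z": 0.5,"rx": 0,"ry": 0,"rz": 0},
    {"x": 0,"y": 0,"z": 0.5,"rx": 0,"ry": 0,"rz": 0},
    {"x": 0,"y": 0,"z": 0.5,"rx": 0,"ry": 0,"rz": 0},
    {"x": 0,"y": 0,"z": 0.5,"rx": 0,"ry": 0,"rz": 0},
    {"x": 0,"y": 0,"z": 0.5,"rx": 0,"ry": 0,"rz": 0},
    {"x": 0,"y": 0,"z": 0.3,"rx": 0,"ry": 0,"rz": 0},
    {"x": 0,"y": 0,"z": 0,"rx": 0,"ry": 0,"rz": 0}
  ]
}}

```text
t: 2.6
eef_pos: [463.3, -223.9, 12.2]
tcp_rot: [-3.141, 0.002, -0.001]
ft_force: [0.2, -0.2, 0.1]
opening: 0.671
grip_force: 0.0
```

>>> {"op": "step_arm", "data": {
  "plan": [
    {"x": 0,"y": 0,"z": 0,"rx": 0,"ry": 0,"rz": 0},
    {"x": 0,"y": 0,"z": 0,"rx": 0,"ry": 0,"rz": 0},
    {"x": 0,"y": 0,"z": 0,"rx": 0,"ry": 0,"rz": 0},
    {"x": 0,"y": 0,"z": 0,"rx": 0,"ry": 0,"rz": 0},
    {"x": 0,"y": 0,"z": 0,"rx": 0,"ry": 0,"rz": 0},
    {"x": 0,"y": 0,"z": 0,"rx": 0,"ry": 0,"rz": 0},
    {"x": 0,"y": 0,"z": 0,"rx": 0,"ry": 0,"rz": 0},
    {"x": 0,"y": 0,"z": 0,"rx": 0,"ry": 0,"rz": 0},
    {"x": 0,"y": 0,"z": 0,"rx": 0,"ry": 0,"rz": 0},
    {"x": 0,"y": 0,"z": 0,"rx": 0,"ry": 0,"rz": 0}
  ],
  "jaw": 1
}}

```text
t: 3.43
eef_pos: [464.2, -223.2, 13.9]
tcp_rot: [3.141, -0.001, -0.0]
ft_force: [-1.1, 0.5, 6.6]
opening: 0.404
grip_force: 30.0
```

>>> {"op": "step_arm", "data": {
  "plan": [
    {"x": 0,"y": 0,"z": -0.5,"rx": 0,"ry": 0,"rz": 0},
    {"x": 0,"y": 0,"z": -1,"rx": 0,"ry": 0,"rz": 0},
    {"x": 0,"y": 0,"z": -1,"rx": 0,"ry": 0,"rz": 0},
    {"x": 0,"y": 0,"z": -1,"rx": 0,"ry": 0,"rz": 0},
    {"x": 0.2,"y": -0.5,"z": 0,"rx": 0,"ry": 0,"rz": 0},
    {"x": 0.45,"y": -0.95,"z": 0,"rx": 0,"ry": 0,"rz": 0},
    {"x": 0.45,"y": -0.95,"z": 0,"rx": 0,"ry": 0,"rz": 0},
    {"x": 0.45,"y": -0.95,"z": 0,"rx": 0,"ry": 0,"rz": 0},
    {"x": 0.45,"y": -0.95,"z": 0,"rx": 0,"ry": 0,"rz": 0},
    {"x": 0.45,"y": -0.95,"z": 0,"rx": 0,"ry": 0,"rz": 0}
  ]
}}

```text
t: 4.27
eef_pos: [525.6, -90.8, 100.9]
tcp_rot: [3.141, -0.0, -0.0]
ft_force: [0.4, 0.0, -2.2]
opening: 0.405
grip_force: 30.0
```

>>> {"op": "step_arm", "data": {
  "plan": [
    {"x": 0.45,"y": -0.95,"z": 0,"rx": 0,"ry": 0,"rz": 0},
    {"x": 0.45,"y": -0.95,"z": 0,"rx": 0,"ry": 0,"rz": 0},
    {"x": 0.45,"y": -0.95,"z": 0,"rx": 0,"ry": 0,"rz": 0},
    {"x": 0.45,"y": -0.95,"z": 0,"rx": 0,"ry": 0,"rz": 0},
    {"x": 0.45,"y": -0.95,"z": 0,"rx": 0,"ry": 0,"rz": 0},
    {"x": 0.45,"y": -0.95,"z": 0,"rx": 0,"ry": 0,"rz": 0},
    {"x": 0.4,"y": -0.6,"z": 0,"rx": 0,"ry": 0,"rz": 0},
    {"x": 0,"y": 0,"z": 0,"rx": 0,"ry": 0,"rz": 0},
    {"x": 0,"y": 0,"z": 0,"rx": 0,"ry": 0,"rz": 0},
    {"x": 0,"y": 0,"z": 0,"rx": 0,"ry": 0,"rz": 0}
  ]
}}

```text
t: 5.1
eef_pos: [602.3, 65.1, 100.6]
tcp_rot: [3.141, 0.001, -0.0]
ft_force: [-0.1, 0.0, -0.9]
opening: 0.405
grip_force: 30.0
```

Run:
```python
from h import *
for i in range(3):
    c=read_camera("top");s=state();print(s["t"],np.round(s["eef_pos"],1),np.round(s["tcp_rot"],3),s["opening"])
```

```text
5.15 [602.3  64.8 100.7] [ 3.141e+00  1.000e-03 -1.000e-03] 0.4085323782240322
5.2 [602.4  64.7 100.8] [ 3.141e+00  0.000e+00 -1.000e-03] 0.4070088816097365
5.25 [602.5  64.6 100.9] [ 3.141e+00  0.000e+00 -1.000e-03] 0.40411635741336793
```

>>> {"op": "step_arm", "data": {
  "plan": [
    {"x": 0.05,"y": -0.15,"z": 0.3,"rx": 0,"ry": 0,"rz": 0},
    {"x": 0,"y": 0,"z": 0.5,"rx": 0,"ry": 0,"rz": 0},
    {"x": 0,"y": 0,"z": 0.6,"rx": 0,"ry": 0,"rz": 0},
    {"x": 0,"y": 0,"z": 0.6,"rx": 0,"ry": 0,"rz": 0},
    {"x": 0,"y": 0,"z": 0.5,"rx": 0,"ry": 0,"rz": 0},
    {"x": 0,"y": 0,"z": 0.3,"rx": 0,"ry": 0,"rz": 0},
    {"x": 0,"y": 0,"z": 0.2,"rx": 0,"ry": 0,"rz": 0},
    {"x": 0,"y": 0,"z": 0,"rx": 0,"ry": 0,"rz": 0},
    {"x": 0,"y": 0,"z": 0,"rx": 0,"ry": 0,"rz": 0},
    {"x": 0,"y": 0,"z": 0,"rx": 0,"ry": 0,"rz": 0}
  ]
}}

```text
t: 6.08
eef_pos: [604.5, 69.2, 26.5]
tcp_rot: [3.142, -0.001, -0.0]
ft_force: [-0.8, 0.3, -1.2]
opening: 0.41
grip_force: 30.0
```

>>> {"op": "step_arm", "data": {
  "plan": [
    {"x": 0,"y": 0,"z": 0.04,"rx": 0,"ry": 0,"rz": 0},
    {"x": 0,"y": 0,"z": 0.04,"rx": 0,"ry": 0,"rz": 0},
    {"x": 0,"y": 0,"z": 0.03,"rx": 0,"ry": 0,"rz": 0},
    {"x": 0,"y": 0,"z": 0.03,"rx": 0,"ry": 0,"rz": 0},
    {"x": 0,"y": 0,"z": 0,"rx": 0,"ry": 0,"rz": 0},
    {"x": 0,"y": 0,"z": 0,"rx": 0,"ry": 0,"rz": 0},
    {"x": 0,"y": 0,"z": 0,"rx": 0,"ry": 0,"rz": 0},
    {"x": 0,"y": 0,"z": 0,"rx": 0,"ry": 0,"rz": 0},
    {"x": 0,"y": 0,"z": 0,"rx": 0,"ry": 0,"rz": 0},
    {"x": 0,"y": 0,"z": 0,"rx": 0,"ry": 0,"rz": 0}
  ]
}}

```text
t: 6.92
eef_pos: [604.1, 69.2, 22.3]
tcp_rot: [3.142, 0.0, -0.0]
ft_force: [0.3, 0.4, -1.7]
opening: 0.407
grip_force: 30.0
```

>>> {"op": "step_arm", "data": {
  "plan": [
    {"x": 0,"y": 0,"z": 0.02,"rx": 0,"ry": 0,"rz": 0},
    {"x": 0,"y": 0,"z": 0.02,"rx": 0,"ry": 0,"rz": 0},
    {"x": 0,"y": 0,"z": 0.02,"rx": 0,"ry": 0,"rz": 0},
    {"x": 0,"y": 0,"z": 0.02,"rx": 0,"ry": 0,"rz": 0},
    {"x": 0,"y": 0,"z": 0,"rx": 0,"ry": 0,"rz": 0},
    {"x": 0,"y": 0,"z": 0,"rx": 0,"ry": 0,"rz": 0},
    {"x": 0,"y": 0,"z": 0,"rx": 0,"ry": 0,"rz": 0},
    {"x": 0,"y": 0,"z": 0,"rx": 0,"ry": 0,"rz": 0},
    {"x": 0,"y": 0,"z": 0,"rx": 0,"ry": 0,"rz": 0},
    {"x": 0,"y": 0,"z": 0,"rx": 0,"ry": 0,"rz": 0}
  ]
}}

```text
t: 7.75
eef_pos: [604.2, 69.3, 21.9]
tcp_rot: [3.141, -0.001, -0.0]
ft_force: [-6.4, -0.8, 16.5]
opening: 0.406
grip_force: 30.0
```

>>> {"op": "step_arm", "data": {
  "plan": [
    {"x": 0,"y": 0,"z": -0.03,"rx": 0,"ry": 0,"rz": 0},
    {"x": 0,"y": 0,"z": 0,"rx": 0,"ry": 0,"rz": 0},
    {"x": 0,"y": 0,"z": 0,"rx": 0,"ry": 0,"rz": 0},
    {"x": 0,"y": 0,"z": 0,"rx": 0,"ry": 0,"rz": 0},
    {"x": 0,"y": 0,"z": 0,"rx": 0,"ry": 0,"rz": 0},
    {"x": 0,"y": 0,"z": -0.5,"rx": 0,"ry": 0,"rz": 0},
    {"x": 0,"y": 0,"z": -0.8,"rx": 0,"ry": 0,"rz": 0},
    {"x": 0,"y": 0,"z": -1,"rx": 0,"ry": 0,"rz": 0},
    {"x": 0,"y": 0,"z": -1,"rx": 0,"ry": 0,"rz": 0},
    {"x": 0,"y": 0,"z": -0.5,"rx": 0,"ry": 0,"rz": 0}
  ],
  "jaw": -0.35
}}

```text
t: 8.58
eef_pos: [605.0, 69.3, 119.8]
tcp_rot: [3.142, -0.003, -0.0]
ft_force: [-0.3, -0.3, -0.2]
opening: 0.672
grip_force: 0.0
```

Run:
```python
from h import *
c=read_camera("scene");save(c,"s1.png");print(np.round(state()["eef_pos"],1))
```

```text
[605.6  69.3 121.2]
```

View pics/s1.png

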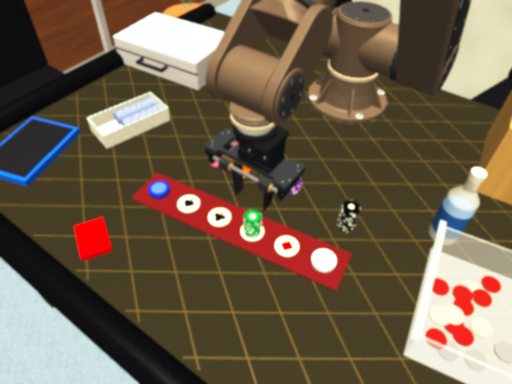

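The green stack stands on the heart mark at (252,225). Black is next.

>>> {"op": "step_arm", "data": {
  "plan": [
    {"x": -0.4,"y": -0.4,"z": 0,"rx": 0,"ry": 0,"rz": 0},
    {"x": -0.9,"y": -1,"z": 0,"rx": 0,"ry": 0,"rz": 0},
    {"x": -0.9,"y": -1,"z": 0,"rx": 0,"ry": 0,"rz": 0},
    {"x": -0.9,"y": -1,"z": 0,"rx": 0,"ry": 0,"rz": 0},
    {"x": -0.9,"y": -1,"z": 0,"rx": 0,"ry": 0,"rz": 0},
    {"x": -0.9,"y": -1,"z": 0,"rx": 0,"ry": 0,"rz": 0},
    {"x": -0.9,"y": -0.7,"z": 0,"rx": 0,"ry": 0,"rz": 0},
    {"x": -0.1,"y": -0.26,"z": 0,"rx": 0,"ry": 0,"rz": 0},
    {"x": 0,"y": 0,"z": 0,"rx": 0,"ry": 0,"rz": 0},
    {"x": 0,"y": 0,"z": 0,"rx": 0,"ry": 0,"rz": 0}
  ]
}}

```text
t: 9.47
eef_pos: [456.6, 228.5, 115.9]
tcp_rot: [3.141, 0.0, 0.001]
ft_force: [0.6, 0.4, -0.1]
opening: 0.674
grip_force: 0.0
```

>>> {"op": "step_arm", "data": {
  "plan": [
    {"x": 0.02,"y": 0,"z": 0.5,"rx": 0,"ry": 0,"rz": 0},
    {"x": 0,"y": 0,"z": 0.5,"rx": 0,"ry": 0,"rz": 0},
    {"x": 0,"y": 0,"z": 0.5,"rx": 0,"ry": 0,"rz": 0},
    {"x": 0,"y": 0,"z": 0.5,"rx": 0,"ry": 0,"rz": 0},
    {"x": 0,"y": 0,"z": 0.5,"rx": 0,"ry": 0,"rz": 0},
    {"x": 0,"y": 0,"z": 0.5,"rx": 0,"ry": 0,"rz": 0},
    {"x": 0,"y": 0,"z": 0.5,"rx": 0,"ry": 0,"rz": 0},
    {"x": 0,"y": 0,"z": 0.4,"rx": 0,"ry": 0,"rz": 0},
    {"x": 0,"y": 0,"z": 0,"rx": 0,"ry": 0,"rz": 0},
    {"x": 0,"y": 0,"z": 0,"rx": 0,"ry": 0,"rz": 0}
  ]
}}

```text
t: 10.3
eef_pos: [457.4, 227.7, 18.2]
tcp_rot: [3.141, 0.001, -0.001]
ft_force: [-0.4, 0.6, 0.9]
opening: 0.676
grip_force: 0.0
```

>>> {"op": "step_arm", "data": {
  "plan": [
    {"x": 0,"y": 0,"z": 0,"rx": 0,"ry": 0,"rz": 0},
    {"x": 0,"y": 0,"z": 0,"rx": 0,"ry": 0,"rz": 0},
    {"x": 0,"y": 0,"z": 0,"rx": 0,"ry": 0,"rz": 0},
    {"x": 0,"y": 0,"z": 0,"rx": 0,"ry": 0,"rz": 0},
    {"x": 0,"y": 0,"z": 0,"rx": 0,"ry": 0,"rz": 0},
    {"x": 0,"y": 0,"z": 0,"rx": 0,"ry": 0,"rz": 0},
    {"x": 0,"y": 0,"z": 0,"rx": 0,"ry": 0,"rz": 0},
    {"x": 0,"y": 0,"z": 0,"rx": 0,"ry": 0,"rz": 0},
    {"x": 0,"y": 0,"z": 0,"rx": 0,"ry": 0,"rz": 0},
    {"x": 0,"y": 0,"z": 0,"rx": 0,"ry": 0,"rz": 0}
  ],
  "jaw": 1
}}

```text
t: 11.13
eef_pos: [457.3, 228.4, 19.0]
tcp_rot: [-3.141, -0.001, -0.0]
ft_force: [-1.1, -1.0, 6.4]
opening: 0.407
grip_force: 30.0
```

>>> {"op": "step_arm", "data": {
  "plan": [
    {"x": 0,"y": 0,"z": -0.5,"rx": 0,"ry": 0,"rz": 0},
    {"x": 0,"y": 0,"z": -1,"rx": 0,"ry": 0,"rz": 0},
    {"x": 0.36,"y": 0.24,"z": -1,"rx": 0,"ry": 0,"rz": 0},
    {"x": 0.9,"y": 0.5,"z": -0.5,"rx": 0,"ry": 0,"rz": 0},
    {"x": 0.9,"y": 0.5,"z": 0,"rx": 0,"ry": 0,"rz": 0},
    {"x": 0.9,"y": 0.5,"z": 0,"rx": 0,"ry": 0,"rz": 0},
    {"x": 0.9,"y": 0.5,"z": 0,"rx": 0,"ry": 0,"rz": 0},
    {"x": 0.9,"y": 0.5,"z": 0,"rx": 0,"ry": 0,"rz": 0},
    {"x": 0.5,"y": 0.3,"z": 0,"rx": 0,"ry": 0,"rz": 0},
    {"x": 0,"y": 0,"z": 0,"rx": 0,"ry": 0,"rz": 0}
  ]
}}

```text
t: 11.97
eef_pos: [593.2, 150.7, 93.1]
tcp_rot: [3.141, -0.001, -0.002]
ft_force: [-1.6, 0.4, -1.7]
opening: 0.404
grip_force: 30.0
```

>>> {"op": "step_arm", "data": {
  "plan": [
    {"x": 0,"y": 0,"z": 0,"rx": 0,"ry": 0,"rz": 0},
    {"x": 0,"y": 0,"z": 0.4,"rx": 0,"ry": 0,"rz": 0},
    {"x": 0,"y": 0,"z": 0.5,"rx": 0,"ry": 0,"rz": 0},
    {"x": 0,"y": 0,"z": 0.5,"rx": 0,"ry": 0,"rz": 0},
    {"x": 0,"y": 0,"z": 0.5,"rx": 0,"ry": 0,"rz": 0},
    {"x": 0,"y": 0,"z": 0.3,"rx": 0,"ry": 0,"rz": 0},
    {"x": 0,"y": 0,"z": 0,"rx": 0,"ry": 0,"rz": 0},
    {"x": 0,"y": 0,"z": 0,"rx": 0,"ry": 0,"rz": 0},
    {"x": 0,"y": 0,"z": 0,"rx": 0,"ry": 0,"rz": 0},
    {"x": 0,"y": 0,"z": 0,"rx": 0,"ry": 0,"rz": 0}
  ]
}}

```text
t: 12.8
eef_pos: [591.5, 152.3, 39.2]
tcp_rot: [-3.142, -0.001, -0.0]
ft_force: [-0.5, -0.5, -1.9]
opening: 0.406
grip_force: 30.0
```

>>> {"op": "step_arm", "data": {
  "plan": [
    {"x": 0,"y": 0,"z": 0.15,"rx": 0,"ry": 0,"rz": 0},
    {"x": 0,"y": 0,"z": 0.15,"rx": 0,"ry": 0,"rz": 0},
    {"x": 0,"y": 0,"z": 0.08,"rx": 0,"ry": 0,"rz": 0},
    {"x": 0,"y": 0,"z": 0.04,"rx": 0,"ry": 0,"rz": 0},
    {"x": 0,"y": 0,"z": 0.03,"rx": 0,"ry": 0,"rz": 0},
    {"x": 0,"y": 0,"z": 0.02,"rx": 0,"ry": 0,"rz": 0},
    {"x": 0,"y": 0,"z": 0.01,"rx": 0,"ry": 0,"rz": 0},
    {"x": 0,"y": 0,"z": 0,"rx": 0,"ry": 0,"rz": 0},
    {"x": 0,"y": 0,"z": 0,"rx": 0,"ry": 0,"rz": 0},
    {"x": 0,"y": 0,"z": 0,"rx": 0,"ry": 0,"rz": 0}
  ]
}}

```text
t: 13.63
eef_pos: [591.1, 152.2, 27.0]
tcp_rot: [3.141, -0.0, -0.0]
ft_force: [-2.5, -1.1, 5.7]
opening: 0.406
grip_force: 30.0
```

>>> {"op": "step_arm", "data": {
  "plan": [
    {"x": 0,"y": 0,"z": 0,"rx": 0,"ry": 0,"rz": 0},
    {"x": 0,"y": 0,"z": 0,"rx": 0,"ry": 0,"rz": 0},
    {"x": 0,"y": 0,"z": 0,"rx": 0,"ry": 0,"rz": 0},
    {"x": 0,"y": 0,"z": 0,"rx": 0,"ry": 0,"rz": 0},
    {"x": 0,"y": 0,"z": 0,"rx": 0,"ry": 0,"rz": 0},
    {"x": 0,"y": 0,"z": -0.5,"rx": 0,"ry": 0,"rz": 0},
    {"x": 0,"y": 0,"z": -0.8,"rx": 0,"ry": 0,"rz": 0},
    {"x": 0,"y": 0,"z": -1,"rx": 0,"ry": 0,"rz": 0},
    {"x": 0,"y": 0,"z": -1,"rx": 0,"ry": 0,"rz": 0},
    {"x": 0,"y": 0,"z": -0.5,"rx": 0,"ry": 0,"rz": 0}
  ],
  "jaw": -0.35
}}

```text
t: 14.47
eef_pos: [592.0, 152.4, 125.4]
tcp_rot: [-3.141, -0.004, -0.0]
ft_force: [0.8, -0.0, 0.1]
opening: 0.678
grip_force: 0.0
```

>>> {"op": "step_arm", "data": {
  "plan": [
    {"x": -0.5,"y": 0.7,"z": 0,"rx": 0,"ry": 0,"rz": 0},
    {"x": -0.52,"y": 1,"z": 0,"rx": 0,"ry": 0,"rz": 0},
    {"x": -0.52,"y": 1,"z": 0,"rx": 0,"ry": 0,"rz": 0},
    {"x": -0.52,"y": 1,"z": 0,"rx": 0,"ry": 0,"rz": 0},
    {"x": -0.52,"y": 1,"z": 0,"rx": 0,"ry": 0,"rz": 0},
    {"x": -0.52,"y": 1,"z": 0,"rx": 0,"ry": 0,"rz": 0},
    {"x": -0.52,"y": 1,"z": 0,"rx": 0,"ry": 0,"rz": 0},
    {"x": -0.52,"y": 1,"z": 0,"rx": 0,"ry": 0,"rz": 0},
    {"x": -0.5,"y": 0.7,"z": 0,"rx": 0,"ry": 0,"rz": 0},
    {"x": -0.5,"y": 0.3,"z": 0,"rx": 0,"ry": 0,"rz": 0}
  ]
}}

```text
t: 15.3
eef_pos: [462.2, -67.1, 122.5]
tcp_rot: [3.141, -0.001, -0.002]
ft_force: [0.0, 0.9, 0.1]
opening: 0.676
grip_force: 0.0
```

Run:
```python
from h import *
c=read_camera("scene");c=read_camera("scene");save(c,"s2.png");print(np.round(state()["eef_pos"],1))
```

```text
[461.4 -66.2 122.4]
```

View pics/s2.png

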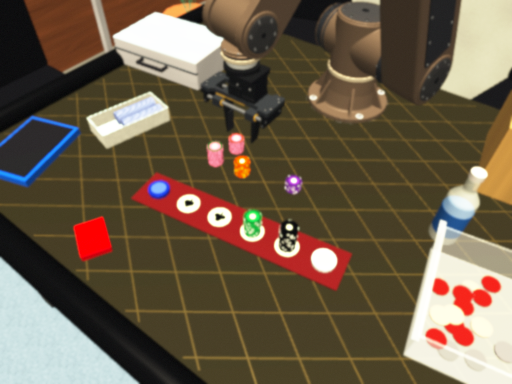

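Black is upright on the diamond mark at (288,240). Orange is next.

>>> {"op": "step_arm", "data": {
  "plan": [
    {"x": 0.06,"y": -0.03,"z": 0.5,"rx": 0,"ry": 0,"rz": 0},
    {"x": 0,"y": 0,"z": 0.6,"rx": 0,"ry": 0,"rz": 0},
    {"x": 0,"y": 0,"z": 0.6,"rx": 0,"ry": 0,"rz": 0},
    {"x": 0,"y": 0,"z": 0.6,"rx": 0,"ry": 0,"rz": 0},
    {"x": 0,"y": 0,"z": 0.6,"rx": 0,"ry": 0,"rz": 0},
    {"x": 0,"y": 0,"z": 0.6,"rx": 0,"ry": 0,"rz": 0},
    {"x": 0,"y": 0,"z": 0.6,"rx": 0,"ry": 0,"rz": 0},
    {"x": 0,"y": 0,"z": 0.4,"rx": 0,"ry": 0,"rz": 0},
    {"x": 0,"y": 0,"z": 0,"rx": 0,"ry": 0,"rz": 0},
    {"x": 0,"y": 0,"z": 0,"rx": 0,"ry": 0,"rz": 0}
  ]
}}

```text
t: 16.23
eef_pos: [464.4, -64.2, 9.2]
tcp_rot: [-3.142, 0.0, 0.0]
ft_force: [0.2, 0.1, 0.2]
opening: 0.678
grip_force: 0.0
```

>>> {"op": "step_arm", "data": {
  "plan": [
    {"x": 0,"y": 0,"z": 0,"rx": 0,"ry": 0,"rz": 0},
    {"x": 0,"y": 0,"z": 0,"rx": 0,"ry": 0,"rz": 0},
    {"x": 0,"y": 0,"z": 0,"rx": 0,"ry": 0,"rz": 0},
    {"x": 0,"y": 0,"z": 0,"rx": 0,"ry": 0,"rz": 0},
    {"x": 0,"y": 0,"z": 0,"rx": 0,"ry": 0,"rz": 0},
    {"x": 0,"y": 0,"z": 0,"rx": 0,"ry": 0,"rz": 0},
    {"x": 0,"y": 0,"z": 0,"rx": 0,"ry": 0,"rz": 0},
    {"x": 0,"y": 0,"z": 0,"rx": 0,"ry": 0,"rz": 0},
    {"x": 0,"y": 0,"z": 0,"rx": 0,"ry": 0,"rz": 0},
    {"x": 0,"y": 0,"z": 0,"rx": 0,"ry": 0,"rz": 0}
  ],
  "jaw": 1
}}

```text
t: 17.07
eef_pos: [464.3, -64.6, 9.5]
tcp_rot: [3.141, -0.001, -0.0]
ft_force: [-0.9, 0.2, 6.8]
opening: 0.405
grip_force: 30.0
```

>>> {"op": "step_arm", "data": {
  "plan": [
    {"x": 0,"y": 0,"z": -0.5,"rx": 0,"ry": 0,"rz": 0},
    {"x": 0,"y": 0,"z": -1,"rx": 0,"ry": 0,"rz": 0},
    {"x": 0.5,"y": -0.16,"z": -1,"rx": 0,"ry": 0,"rz": 0},
    {"x": 1,"y": -0.3,"z": -0.5,"rx": 0,"ry": 0,"rz": 0},
    {"x": 1,"y": -0.3,"z": 0,"rx": 0,"ry": 0,"rz": 0},
    {"x": 1,"y": -0.3,"z": 0,"rx": 0,"ry": 0,"rz": 0},
    {"x": 1,"y": -0.3,"z": 0,"rx": 0,"ry": 0,"rz": 0},
    {"x": 1,"y": -0.3,"z": 0,"rx": 0,"ry": 0,"rz": 0},
    {"x": 0.6,"y": -0.3,"z": 0,"rx": 0,"ry": 0,"rz": 0},
    {"x": 0,"y": 0,"z": 0,"rx": 0,"ry": 0,"rz": 0}
  ]
}}

```text
t: 17.9
eef_pos: [618.8, -14.4, 83.7]
tcp_rot: [3.142, -0.001, 0.001]
ft_force: [-0.7, -1.5, -1.0]
opening: 0.408
grip_force: 30.0
```

>>> {"op": "step_arm", "data": {
  "plan": [
    {"x": 0,"y": 0,"z": 0,"rx": 0,"ry": 0,"rz": 0},
    {"x": 0,"y": 0,"z": 0.4,"rx": 0,"ry": 0,"rz": 0},
    {"x": 0,"y": 0,"z": 0.5,"rx": 0,"ry": 0,"rz": 0},
    {"x": 0,"y": 0,"z": 0.5,"rx": 0,"ry": 0,"rz": 0},
    {"x": 0,"y": 0,"z": 0.5,"rx": 0,"ry": 0,"rz": 0},
    {"x": 0,"y": 0,"z": 0.3,"rx": 0,"ry": 0,"rz": 0},
    {"x": 0,"y": 0,"z": 0,"rx": 0,"ry": 0,"rz": 0},
    {"x": 0,"y": 0,"z": 0,"rx": 0,"ry": 0,"rz": 0},
    {"x": 0,"y": 0,"z": 0,"rx": 0,"ry": 0,"rz": 0},
    {"x": 0,"y": 0,"z": 0,"rx": 0,"ry": 0,"rz": 0}
  ]
}}

```text
t: 18.73
eef_pos: [616.9, -15.6, 29.7]
tcp_rot: [3.141, -0.001, -0.0]
ft_force: [0.4, -0.4, -1.1]
opening: 0.401
grip_force: 30.0
```

Next I lower it 12.5 mm, the same as for black.

>>> {"op": "step_arm", "data": {
  "plan": [
    {"x": 0,"y": 0,"z": 0.15,"rx": 0,"ry": 0,"rz": 0},
    {"x": 0,"y": 0,"z": 0.15,"rx": 0,"ry": 0,"rz": 0},
    {"x": 0,"y": 0,"z": 0.08,"rx": 0,"ry": 0,"rz": 0},
    {"x": 0,"y": 0,"z": 0.04,"rx": 0,"ry": 0,"rz": 0},
    {"x": 0,"y": 0,"z": 0.03,"rx": 0,"ry": 0,"rz": 0},
    {"x": 0,"y": 0,"z": 0.03,"rx": 0,"ry": 0,"rz": 0},
    {"x": 0,"y": 0,"z": 0.02,"rx": 0,"ry": 0,"rz": 0},
    {"x": 0,"y": 0,"z": 0,"rx": 0,"ry": 0,"rz": 0},
    {"x": 0,"y": 0,"z": 0,"rx": 0,"ry": 0,"rz": 0},
    {"x": 0,"y": 0,"z": 0,"rx": 0,"ry": 0,"rz": 0}
  ]
}}

```text
t: 19.57
eef_pos: [616.5, -15.5, 17.6]
tcp_rot: [3.141, -0.0, -0.0]
ft_force: [-4.4, 0.7, 9.7]
opening: 0.405
grip_force: 30.0
```

>>> {"op": "step_arm", "data": {
  "plan": [
    {"x": 0,"y": 0,"z": 0,"rx": 0,"ry": 0,"rz": 0},
    {"x": 0,"y": 0,"z": 0,"rx": 0,"ry": 0,"rz": 0},
    {"x": 0,"y": 0,"z": 0,"rx": 0,"ry": 0,"rz": 0},
    {"x": 0,"y": 0,"z": 0,"rx": 0,"ry": 0,"rz": 0},
    {"x": 0,"y": 0,"z": 0,"rx": 0,"ry": 0,"rz": 0},
    {"x": 0,"y": 0,"z": -0.5,"rx": 0,"ry": 0,"rz": 0},
    {"x": 0,"y": 0,"z": -0.8,"rx": 0,"ry": 0,"rz": 0},
    {"x": 0,"y": 0,"z": -1,"rx": 0,"ry": 0,"rz": 0},
    {"x": 0,"y": 0,"z": -1,"rx": 0,"ry": 0,"rz": 0},
    {"x": 0,"y": 0,"z": -0.5,"rx": 0,"ry": 0,"rz": 0}
  ],
  "jaw": -0.35
}}

```text
t: 20.4
eef_pos: [617.5, -15.6, 115.4]
tcp_rot: [3.141, -0.004, -0.0]
ft_force: [0.7, 0.1, -0.0]
opening: 0.676
grip_force: 0.0
```

>>> {"op": "step_arm", "data": {
  "plan": [
    {"x": -0.5,"y": -0.21,"z": 0,"rx": 0,"ry": 0,"rz": 0},
    {"x": -0.95,"y": -0.45,"z": 0,"rx": 0,"ry": 0,"rz": 0},
    {"x": -0.95,"y": -0.45,"z": 0,"rx": 0,"ry": 0,"rz": 0},
    {"x": -0.95,"y": -0.45,"z": 0,"rx": 0,"ry": 0,"rz": 0},
    {"x": -0.95,"y": -0.45,"z": 0,"rx": 0,"ry": 0,"rz": 0},
    {"x": -0.95,"y": -0.45,"z": 0,"rx": 0,"ry": 0,"rz": 0},
    {"x": -0.95,"y": -0.45,"z": 0,"rx": 0,"ry": 0,"rz": 0},
    {"x": -0.8,"y": -0.3,"z": 0,"rx": 0,"ry": 0,"rz": 0},
    {"x": -0.4,"y": -0.1,"z": 0,"rx": 0,"ry": 0,"rz": 0},
    {"x": 0,"y": 0,"z": 0,"rx": 0,"ry": 0,"rz": 0}
  ]
}}

```text
t: 21.23
eef_pos: [430.3, 67.7, 112.3]
tcp_rot: [3.142, 0.0, 0.001]
ft_force: [1.1, -0.8, 0.2]
opening: 0.674
grip_force: 0.0
```

Run:
```python
from h import *
c=read_camera("scene");c=read_camera("scene");print(np.round(state()["eef_pos"],1))
```

```text
[432.8  67.1 112.2]
```

>>> {"op": "step_arm", "data": {
  "plan": [
    {"x": -0.02,"y": 0,"z": 0.5,"rx": 0,"ry": 0,"rz": 0},
    {"x": 0,"y": 0,"z": 0.6,"rx": 0,"ry": 0,"rz": 0},
    {"x": 0,"y": 0,"z": 0.6,"rx": 0,"ry": 0,"rz": 0},
    {"x": 0,"y": 0,"z": 0.6,"rx": 0,"ry": 0,"rz": 0},
    {"x": 0,"y": 0,"z": 0.6,"rx": 0,"ry": 0,"rz": 0},
    {"x": 0,"y": 0,"z": 0.6,"rx": 0,"ry": 0,"rz": 0},
    {"x": 0,"y": 0,"z": 0.5,"rx": 0,"ry": 0,"rz": 0},
    {"x": 0,"y": 0,"z": 0.25,"rx": 0,"ry": 0,"rz": 0},
    {"x": 0,"y": 0,"z": 0,"rx": 0,"ry": 0,"rz": 0},
    {"x": 0,"y": 0,"z": 0,"rx": 0,"ry": 0,"rz": 0}
  ]
}}

```text
t: 22.17
eef_pos: [431.8, 67.0, 5.3]
tcp_rot: [3.141, 0.0, -0.001]
ft_force: [0.4, 0.5, 0.8]
opening: 0.677
grip_force: 0.0
```

>>> {"op": "step_arm", "data": {
  "plan": [
    {"x": 0,"y": 0,"z": 0,"rx": 0,"ry": 0,"rz": 0},
    {"x": 0,"y": 0,"z": 0,"rx": 0,"ry": 0,"rz": 0},
    {"x": 0,"y": 0,"z": 0,"rx": 0,"ry": 0,"rz": 0},
    {"x": 0,"y": 0,"z": 0,"rx": 0,"ry": 0,"rz": 0},
    {"x": 0,"y": 0,"z": 0,"rx": 0,"ry": 0,"rz": 0},
    {"x": 0,"y": 0,"z": 0,"rx": 0,"ry": 0,"rz": 0},
    {"x": 0,"y": 0,"z": 0,"rx": 0,"ry": 0,"rz": 0},
    {"x": 0,"y": 0,"z": 0,"rx": 0,"ry": 0,"rz": 0},
    {"x": 0,"y": 0,"z": 0,"rx": 0,"ry": 0,"rz": 0},
    {"x": 0,"y": 0,"z": 0,"rx": 0,"ry": 0,"rz": 0}
  ],
  "jaw": 1
}}

```text
t: 23.0
eef_pos: [431.3, 67.3, 5.7]
tcp_rot: [3.141, -0.001, -0.0]
ft_force: [0.0, 0.3, 6.1]
opening: 0.404
grip_force: 30.0
```

>>> {"op": "step_arm", "data": {
  "plan": [
    {"x": 0,"y": 0,"z": -0.5,"rx": 0,"ry": 0,"rz": 0},
    {"x": 0,"y": 0,"z": -1,"rx": 0,"ry": 0,"rz": 0},
    {"x": 0,"y": 0,"z": -1,"rx": 0,"ry": 0,"rz": 0},
    {"x": 0.4,"y": 0.35,"z": -1,"rx": 0,"ry": 0,"rz": 0},
    {"x": 0.9,"y": 0.75,"z": -0.5,"rx": 0,"ry": 0,"rz": 0},
    {"x": 0.9,"y": 0.75,"z": 0,"rx": 0,"ry": 0,"rz": 0},
    {"x": 0.9,"y": 0.75,"z": 0,"rx": 0,"ry": 0,"rz": 0},
    {"x": 0.9,"y": 0.75,"z": 0,"rx": 0,"ry": 0,"rz": 0},
    {"x": 0.9,"y": 0.75,"z": 0,"rx": 0,"ry": 0,"rz": 0},
    {"x": 0.9,"y": 0.75,"z": 0,"rx": 0,"ry": 0,"rz": 0}
  ]
}}

```text
t: 23.83
eef_pos: [576.8, -55.0, 105.3]
tcp_rot: [3.142, 0.0, -0.0]
ft_force: [0.5, 0.5, -0.7]
opening: 0.403
grip_force: 30.0
```

>>> {"op": "step_arm", "data": {
  "plan": [
    {"x": 0.9,"y": 0.75,"z": 0,"rx": 0,"ry": 0,"rz": 0},
    {"x": 0.76,"y": 0.75,"z": 0,"rx": 0,"ry": 0,"rz": 0},
    {"x": 0.4,"y": 0.32,"z": 0,"rx": 0,"ry": 0,"rz": 0},
    {"x": 0,"y": 0,"z": 0.3,"rx": 0,"ry": 0,"rz": 0},
    {"x": 0,"y": 0,"z": 0.5,"rx": 0,"ry": 0,"rz": 0},
    {"x": 0,"y": 0,"z": 0.5,"rx": 0,"ry": 0,"rz": 0},
    {"x": 0,"y": 0,"z": 0.5,"rx": 0,"ry": 0,"rz": 0},
    {"x": 0,"y": 0,"z": 0.3,"rx": 0,"ry": 0,"rz": 0},
    {"x": 0,"y": 0,"z": 0,"rx": 0,"ry": 0,"rz": 0},
    {"x": 0,"y": 0,"z": 0,"rx": 0,"ry": 0,"rz": 0}
  ]
}}

```text
t: 24.67
eef_pos: [627.3, -99.1, 52.3]
tcp_rot: [-3.141, 0.001, 0.0]
ft_force: [-0.1, 0.1, -0.9]
opening: 0.405
grip_force: 30.0
```

>>> {"op": "step_arm", "data": {
  "plan": [
    {"x": 0.02,"y": 0.02,"z": 0.4,"rx": 0,"ry": 0,"rz": 0},
    {"x": 0,"y": 0,"z": 0.5,"rx": 0,"ry": 0,"rz": 0},
    {"x": 0,"y": 0,"z": 0.3,"rx": 0,"ry": 0,"rz": 0},
    {"x": 0,"y": 0,"z": 0.15,"rx": 0,"ry": 0,"rz": 0},
    {"x": 0,"y": 0,"z": 0.06,"rx": 0,"ry": 0,"rz": 0},
    {"x": 0,"y": 0,"z": 0.04,"rx": 0,"ry": 0,"rz": 0},
    {"x": 0,"y": 0,"z": 0.02,"rx": 0,"ry": 0,"rz": 0},
    {"x": 0,"y": 0,"z": 0,"rx": 0,"ry": 0,"rz": 0},
    {"x": 0,"y": 0,"z": 0,"rx": 0,"ry": 0,"rz": 0},
    {"x": 0,"y": 0,"z": 0,"rx": 0,"ry": 0,"rz": 0}
  ]
}}

```text
t: 25.5
eef_pos: [628.2, -100.1, 16.5]
tcp_rot: [3.141, -0.001, -0.0]
ft_force: [-0.6, -0.3, -0.6]
opening: 0.401
grip_force: 30.0
```

>>> {"op": "step_arm", "data": {
  "plan": [
    {"x": 0,"y": 0,"z": 0.03,"rx": 0,"ry": 0,"rz": 0},
    {"x": 0,"y": 0,"z": 0.03,"rx": 0,"ry": 0,"rz": 0},
    {"x": 0,"y": 0,"z": 0.03,"rx": 0,"ry": 0,"rz": 0},
    {"x": 0,"y": 0,"z": 0.03,"rx": 0,"ry": 0,"rz": 0},
    {"x": 0,"y": 0,"z": 0,"rx": 0,"ry": 0,"rz": 0},
    {"x": 0,"y": 0,"z": 0,"rx": 0,"ry": 0,"rz": 0},
    {"x": 0,"y": 0,"z": 0,"rx": 0,"ry": 0,"rz": 0},
    {"x": 0,"y": 0,"z": 0,"rx": 0,"ry": 0,"rz": 0},
    {"x": 0,"y": 0,"z": 0,"rx": 0,"ry": 0,"rz": 0},
    {"x": 0,"y": 0,"z": 0,"rx": 0,"ry": 0,"rz": 0}
  ]
}}

```text
t: 26.33
eef_pos: [628.1, -100.0, 13.8]
tcp_rot: [3.141, -0.0, -0.0]
ft_force: [-2.5, 0.4, 6.6]
opening: 0.402
grip_force: 30.0
```

Contact. I'll release, lift, and move the arm clear so both cameras can see.

>>> {"op": "step_arm", "data": {
  "plan": [
    {"x": 0,"y": 0,"z": 0,"rx": 0,"ry": 0,"rz": 0},
    {"x": 0,"y": 0,"z": 0,"rx": 0,"ry": 0,"rz": 0},
    {"x": 0,"y": 0,"z": 0,"rx": 0,"ry": 0,"rz": 0},
    {"x": 0,"y": 0,"z": 0,"rx": 0,"ry": 0,"rz": 0},
    {"x": 0,"y": 0,"z": 0,"rx": 0,"ry": 0,"rz": 0},
    {"x": 0,"y": 0,"z": -0.5,"rx": 0,"ry": 0,"rz": 0},
    {"x": 0,"y": 0,"z": -0.8,"rx": 0,"ry": 0,"rz": 0},
    {"x": 0,"y": 0,"z": -1,"rx": 0,"ry": 0,"rz": 0},
    {"x": 0,"y": 0,"z": -1,"rx": 0,"ry": 0,"rz": 0},
    {"x": 0,"y": 0,"z": -1,"rx": 0,"ry": 0,"rz": 0}
  ],
  "jaw": -0.35
}}

```text
t: 27.17
eef_pos: [628.0, -100.0, 122.7]
tcp_rot: [3.141, -0.0, -0.0]
ft_force: [0.4, -0.0, 0.9]
opening: 0.675
grip_force: 0.0
```

>>> {"op": "step_arm", "data": {
  "plan": [
    {"x": -0.7,"y": 0.9,"z": -0.2,"rx": 0,"ry": 0,"rz": 0},
    {"x": -0.7,"y": 0.9,"z": -0.2,"rx": 0,"ry": 0,"rz": 0},
    {"x": -0.7,"y": 0.9,"z": -0.2,"rx": 0,"ry": 0,"rz": 0},
    {"x": -0.7,"y": 0.9,"z": -0.2,"rx": 0,"ry": 0,"rz": 0},
    {"x": -0.7,"y": 0.9,"z": -0.2,"rx": 0,"ry": 0,"rz": 0},
    {"x": -0.7,"y": 0.9,"z": 0,"rx": 0,"ry": 0,"rz": 0},
    {"x": -0.7,"y": 0.9,"z": 0,"rx": 0,"ry": 0,"rz": 0},
    {"x": -0.7,"y": 0.9,"z": 0,"rx": 0,"ry": 0,"rz": 0},
    {"x": -0.7,"y": 0.9,"z": 0,"rx": 0,"ry": 0,"rz": 0},
    {"x": -0.7,"y": 0.9,"z": 0,"rx": 0,"ry": 0,"rz": 0}
  ]
}}

```text
t: 28.0
eef_pos: [452.1, -326.0, 146.7]
tcp_rot: [3.141, -0.001, -0.0]
ft_force: [0.0, -0.7, 0.4]
opening: 0.673
grip_force: 0.0
```

>>> {"op": "step_arm", "data": {
  "plan": [
    {"x": -0.3,"y": 0.9,"z": 0,"rx": 0,"ry": 0,"rz": 0},
    {"x": -0.3,"y": 0.9,"z": 0,"rx": 0,"ry": 0,"rz": 0},
    {"x": -0.3,"y": 0.9,"z": 0,"rx": 0,"ry": 0,"rz": 0},
    {"x": 0,"y": 0,"z": 0,"rx": 0,"ry": 0,"rz": 0},
    {"x": 0,"y": 0,"z": 0,"rx": 0,"ry": 0,"rz": 0},
    {"x": 0,"y": 0,"z": 0,"rx": 0,"ry": 0,"rz": 0},
    {"x": 0,"y": 0,"z": 0,"rx": 0,"ry": 0,"rz": 0},
    {"x": 0,"y": 0,"z": 0,"rx": 0,"ry": 0,"rz": 0},
    {"x": 0,"y": 0,"z": 0,"rx": 0,"ry": 0,"rz": 0},
    {"x": 0,"y": 0,"z": 0,"rx": 0,"ry": 0,"rz": 0}
  ]
}}

```text
t: 28.83
eef_pos: [430.8, -392.0, 145.7]
tcp_rot: [3.141, -0.0, 0.001]
ft_force: [0.1, -0.7, -0.5]
opening: 0.677
grip_force: 0.0
```

Run:
```python
from m import *
c=read_camera("top");save(c,"t3.png")
for k,v in stacks(pts(c),dict(black=(183,168),green=(224,159),orange=(265,153),purple=(306,146))).items():print(k,v)
c=read_camera("scene");save(c,"s3.png");print(np.round(state()["eef_pos"],1))
```

```text
black (array([591.8, 152. ]), 19.8, np.float64(75.2), 333, array([591.5, 151.6,  73.6]))
green (array([604.7,  68.3]), 19.5, np.float64(61.9), 315, array([604.6,  68.4,  60.3]))
orange (array([614.2, -16.3]), 19.7, np.float64(48.8), 306, array([614.2, -16.4,  47. ]))
purple (array([628.5, -99.1]), 19.7, np.float64(35.6), 295, array([628.1, -98.7,  34. ]))
[ 430.7 -392.2  145.7]
```

View pics/t3.png

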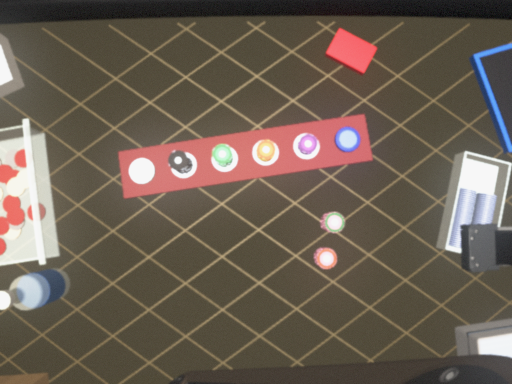

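View pics/s3.png

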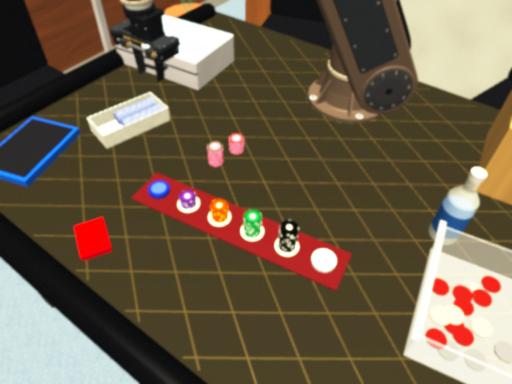

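In both views the row from white to blue reads black, green, orange, purple, at (180,160), (223,154), (265,151) and (308,144) in the top picture. All four stand upright within 2 mm of their marks, and the arm is clear.

```bash
python3 -c "
from cell import *
print(job_done())"
```

```text
the job is handed in; nothing more can be done
None
```

The job is handed in: black, green, orange and purple stand upright and released on the marks in that order from the white button, each measured within about 2 mm of its mark's centre, at about 29 s of the 109 s allowed; the hand-in call returned no verdict.

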